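# Chock the rolling pin on the draining board

### The arm

A 6-joint arm with a two-finger parallel gripper is mounted at the origin on a cart in front of the work surface, level with it; the furniture and walls round the work are solid. World frame = base frame: x ahead of the robot, y to its left, z up, the work surface at z = 0. Lengths are in m, angles in rad, forces in N, time in s.
With the tool pointing down it reaches from about 0.35 to 0.975 m from the base axis. Payload 7.1 kg.
Tool frame: the origin (TCP) lies midway between the tips of the shut fingers; the grasp point (between the pads) lies 19 mm behind it; z points along the fingers, y is the line along which they close (so a half turn about z gives the same grasp; the last joint's range is limited). The gripper opens to 88 mm and grips with 3 to 60 N. Pads are 20 mm wide; open, the fingers measure 115 mm over their backs; the gripper's body (75 mm by 178 mm) begins 61 mm behind the grasp point.
Start: joints at [1.169, 0.423, 1.63, -0, 1.089, -0.019], TCP at [0.233, 0.58, 0.223] pointing down, gripper open.
Joint ranges: [-3, 3], [-0.9, 2.11], [0.09, 2.58], [-1.31, 4.45], [0.11, 2.69], [-2.54, 2.54]. Speed limits (rad/s): [2.39, 2.39, 3.01, 3.14, 3.14, 3.14].

### API

Orientations are given as a unit quaternion [x, y, z, w].
In Python, from cell import manip gives the robot as it stands.
- The arm moves only by the tool jog_arm, never from a script. Its argument "increments" is a list of rows, each an object with "linear": the shift along the tool's x, y, z in units of 40 mm (1.0 is 40 mm), a list of three; "roll": the turn about the tool's z in units of 6 degrees (1.0 is 6 degrees); "jaw": the opening, from 0 (shut) to 1 (fully open). In form: [{"linear": [dx, dy, dz], "roll": roll, "jaw": jaw}, ...]. A call has 1 to 12 rows; each row shifts and turns the commanded pose from where the row before left it, along the tool's axes as they then stand; what a row does not reach is not made up. A row lasts 1/8 s, in which the tool goes at most 62.5 mm and 10.7 degrees, less where a joint would pass 70% of its speed; a pose out of reach is approached as far as the arm can. A call with a number of a shift or a turn outside -1 to 1 is refused whole. A call with a gripper value outside its range is refused whole. The fingers move at their own pace and stop on an object; the grip force is fixed at half the most. Time passes only in rows, so rows that do not move let the fingers close. It gives the time, the measured TCP pose, the force, the opening and the grip force at its end, in the units of the state.
- manip.state(): the state, without advancing time (a new reading comes with each control period).
- manip.camera(name): name is "scene" or "side" or "wrist"; returns the picture (384x512x3 uint8, red, green, blue); there is no depth.
- manip.calibration(name): a dict with "fx", "fy", "cx", "cy" (pixels), "k1" (the pictures are not rectified: a ray, as slopes to the right and down, at radius r is drawn at 1 + k1 r^2 times it, then the intrinsics apply), "pose" (4x4, takes a point from camera to world coordinates). Camera axes: x right, y up, looking along -z (the intrinsics and any distortion apply to the point x, -y, -z); pixel columns grow to the right and rows downward; lengths in m; the calibration is good to about 2 mm. A picture is of the moment at which its call begins: read the wrist's pose just before it. calibration takes no time and is no camera call; for the wrist camera it gives the pose at the moment of the call.
- manip.job_done(): hands the job in; it is judged then, once.
The state is a dict: "time": time; "joints": joint angles; "joint_vel": joint speeds; "joint_efforts": joint torques, N m; "ee_pos": TCP position; "tcp_rot": TCP orientation; "contact_force": force on the tool from outside, world axes, zero at the start; "wrist_torque": the same for the moment, N m; "gripper_width": finger opening in m; "grip_force": force on a finger pad.
Only numpy, scipy, OpenCV 4.12 (cv2) and the standard library are available. Lean on these libraries where they do the work, as an engineer would, in place of code of your own. Each camera call takes 0.05 s, during which the arm holds its last target. There are 200 camera calls.

### The job

Lay the washed rolling pin to dry across the sloping draining board without letting it roll away. First stand the wooden chock near the middle of the board with the thin toe of its ramp pointing straight uphill, then bring the pin down just uphill of it, its middle in line with the chock, and only let go once you feel the pin bear lightly on the chock's ramp (how far the ramp sticks out differs each time). Do not force the pin against the chock, never let the pin run loose, and leave the other things on the counter alone.

Things in the scene. Friction and masses are not known exactly. Their poses are not given: they have to be found in the camera images.
- board: Sloping wooden draining board, fixed on the counter, 170 mm down the slope, 220 mm across, no lip at any edge. Frame level: z up, +x points uphill, y across the slope. Origin on the counter under the board's middle. The flat top rises 9 degrees (0.157 rad) towards +x; low edge 17 mm, high edge 43 mm above the counter. The lines down the slope are only drawn.
- board_mid (a point): Middle of the board's sloping top surface (30 mm above the counter).
- board_high (a point): Middle of the board's uphill edge, on the top surface.
- chock: Loose wooden chock with grippy soles, 46 mm wide (y), 0.2 to 0.4 kg; origin on its underside, z up. Grip tab at x = -38 to -22 mm, low cheeks (10 mm high) to x = +8. Between them a smooth 30 degree ramp, 33 mm wide, pulled out towards +x and stiff there: its thin toe lies at x = +26 to +42 mm, not reported: look or feel for it. Ramp 12 mm high, 21 mm behind the toe.
- chock_tab (a point): Middle of the top of the chock's upright grip tab (at x = -30 mm, 40 mm above the underside); the tab is 16 mm thick (x) and 40 mm wide (y) and can be pinched either way.
- pin: Loose wooden rolling pin in one piece, 0.2 to 0.4 kg: roller 44 mm in diameter, 110 mm long, a handle 30 mm long, 21 mm thick at each end (180 mm overall). Origin in the middle of its axis; own x along the axis; y and z turn as it rolls. Starts on the counter beside the board. Against the chock its axis is 6 mm uphill of the toe and 22 mm off the board; keep fingertips above the 12 mm high ramp.
- salt_shaker: Bystander: glass salt shaker with grey top, 44 mm across, 90 mm high; origin under its base.
- pod: Bystander: white coffee pod, 51 mm across, 43 mm high; origin under its base.
- timer: Bystander: round white and black kitchen timer, 58 mm across, 40 mm high; origin under its base.
- creamer: Bystander: small creamer tub, 41 mm across, 27 mm high; origin under its base.
- dropper: Bystander: small dark dropper bottle, 28 mm across, 66 mm high; origin under its base.
- matchbox: Bystander: matchbox, 35 x 52 x 15 mm; origin under its base.

How it is judged:
On the way, in this order (a step that is already met when the one before it is completed fails the run):
1. the chock stands released on the board, its toe uphill (contact force between chock and board above 0.2 N and contact force between the fingers and chock below 0.1 N and angle between chock's own z axis and vertical below 0.3 rad and angle between the x axis of chock and the x axis of board, either way round below 0.3 rad and x of board_high in the frame of chock above 0 m), for 0.2 s.
2. the pin, still held, bears on the chock (contact force between pin and chock above 0.8 N and contact force between the fingers and pin above 1 N), for 0.2 s.
At the end, for the whole second after the job is handed in: The chock stands released on the board, toe uphill (within 0.3 rad). The pin lies released and at rest on the board against its ramp, across the slope within 0.2 rad, its middle within 70 mm of the board's middle along the slope, 60 mm across it, and 30 mm of the chock's centre line (all of step 1 and contact force between pin and chock above 0.1 N and contact force between pin and board above 0.3 N and contact force between the fingers and pin below 0.1 N and angle between the x axis of pin and the y axis of board, either way round below 0.2 rad and x of pin in the frame of board between -0.07 and 0.07 m and y of pin in the frame of board between -0.06 and 0.06 m and y of pin in the frame of chock between -0.03 and 0.03 m and x of pin in the frame of chock above 0.024 m and linear speed of each of pin, chock below 0.01 m/s and angular speed of pin below 0.3 rad/s); the robot touches nothing.
It fails at once if the pin runs loose (over 0.1 m/s with no finger on it) (contact force between the fingers and pin below 0.02 N and linear speed of pin above 0.1 m/s).
It fails at once if the pin is forced against the chock (over 12 N) (contact force between pin and chock above 12 N).
It fails at once if a bystander is disturbed (moved over 30 mm) (distance of any of salt_shaker, pod, timer, creamer, dropper, matchbox from where it was at the start of the episode above 0.03 m).
It also fails if it takes over 61 s, if anything falls off the work surface, if the arm or the gripper's body presses on something with over 40 N, if the wrist force passes 120 N, or if a joint passes its speed limit or range.

## Working session

There is one attempt and no reset: what is moved stays moved. The work goes in short steps, Python scripts to look and compute and a tool call to move; the robot and the scene stay as the last step left them, time stands still between calls to the robot, and variables do not carry over. Pictures are saved under pics/ and viewed, at most 10 in all, crops included, and the job is handed in when it is done.

Besides the shell and the picture viewer there is one more tool, called after "Call:" as name([rows], argument=value, ...), one row to a line, values as JSON. jog_arm: Moves the arm, as the interface text tells. Shifts and turns lie within -1 to 1; 1 stands for 40 mm of shift or 6 degrees of turn. Its arguments: {"type":"object","properties":{"increments":{"type":"array","items":{"type":"object","properties":{"linear":{"type":"array","items":{"type":"number"}},"roll":{"type":"number"},"jaw":{"type":"number"}}}}},"required":["increments"]}

```bash
mkdir -p pics; ls; cat > h.py <<'E'
import numpy as np, cv2
from cell import manip
def K(c): return np.array([[c['fx'],0,c['cx']],[0,c['fy'],c['cy']],[0,0,1.]]), np.array([c['k1'],0,0,0,0.])
def ray(c,px):
    k,d=K(c); p=cv2.undistortPoints(np.array(px,float).reshape(-1,1,2),k,d).reshape(-1,2)
    P=np.array(c['pose']); v=np.c_[p[:,0],-p[:,1],-np.ones(len(p))]@P[:3,:3].T
    return P[:3,3],v
def onz(c,px,z):
    o,v=ray(c,px); z=np.asarray(z,float); return o+v*((z-o[2])/v[:,2])[:,None]
def proj(c,pts):
    P=np.array(c['pose']); q=(np.array(pts,float).reshape(-1,3)-P[:3,3])@P[:3,:3]
    k,d=K(c); p=np.c_[q[:,0],-q[:,1],-q[:,2]]
    return cv2.projectPoints(p,np.zeros(3),np.zeros(3),k,d)[0].reshape(-1,2)
def tri(c1,p1,c2,p2):
    o1,v1=ray(c1,[p1]);o2,v2=ray(c2,[p2]);v1=v1[0];v2=v2[0]
    s=np.linalg.lstsq(np.c_[v1,-v2],o2-o1,rcond=None)[0]
    a=o1+s[0]*v1;b=o2+s[1]*v2; return (a+b)/2,np.linalg.norm(a-b)
def snap(n,f):
    c=manip.calibration(n); im=manip.camera(n); cv2.imwrite(f'pics/{f}.png',cv2.cvtColor(im,cv2.COLOR_RGB2BGR)); return c,im
E
python3 - <<'E'
from h import *
import json
print(manip.state())
C={}
for n in ('scene','side','wrist'):
    c,im=snap(n,n+'0'); C[n]={k:(v if np.isscalar(v) else np.array(v).tolist()) for k,v in c.items()}
    print(n,c)
json.dump(C,open('c0.json','w'))
E
```

```text
pics
{'time': 0.0, 'joints': array([ 1.16898908e+00,  4.23866212e-01,  1.63068814e+00, -2.59369160e-05,
        1.08857834e+00, -1.89861183e-02]), 'joint_vel': array([ 1.20202187e-03,  9.96611026e-04,  1.59020792e-03, -1.68190575e-05,
       -4.17015047e-04, -3.02184778e-04]), 'joint_efforts': array([ 9.97718998e-04, -5.44626188e+01, -2.73663837e+01,  6.43884041e-02,
        2.26863928e-02, -1.44650435e-04]), 'ee_pos': array([0.23321971, 0.57925911, 0.22188658]), 'tcp_rot': array([ 1.90237919e-01,  9.81737715e-01, -7.55438106e-04, -1.49585247e-04]), 'contact_force': array([ 0.23510102, -0.04918843,  0.48930748]), 'wrist_torque': array([ 0.02275972, -0.00487855, -0.03446151]), 'grip_force': 0.0, 'gripper_width': 0.08789367225336461}
scene {'fx': 377.3084290466175, 'fy': 377.3084290466175, 'cx': 257.4426336273092, 'cy': 198.94154117843547, 'k1': -0.10270368135809328, 'pose': array([[ 0.82400793,  0.32314367, -0.46539134, -0.13971227],
       [-0.56655838,  0.46306858, -0.68160039, -0.95750515],
       [-0.00474675,  0.82531549,  0.56465194,  0.85801288],
       [ 0.        ,  0.       
[... 209 characters left out ...]
4, -0.11495133,  0.37766565],
       [-0.11301507, -0.37629541,  0.91958108,  1.10585561],
       [-0.02726935,  0.92633663,  0.37570844,  0.52721373],
       [ 0.        ,  0.        ,  0.        ,  1.        ]])}
wrist {'fx': 307.7031085312772, 'fy': 307.7031085312772, 'cx': 256.9676580103348, 'cy': 190.75737934060203, 'k1': -0.07792327026528974, 'pose': array([[ 3.73308387e-01, -8.96102680e-01, -2.40085058e-01,
         1.67025866e-01],
       [ 9.27707111e-01,  3.60422078e-01,  9.72390987e-02,
         6.07213165e-01],
       [-6.04261527e-04, -2.59028786e-01,  9.65869413e-01,
         3.84186897e-01],
       [ 0.00000000e+00,  0.00000000e+00,  0.00000000e+00,
         1.00000000e+00]])}
```

View pics/scene0.png

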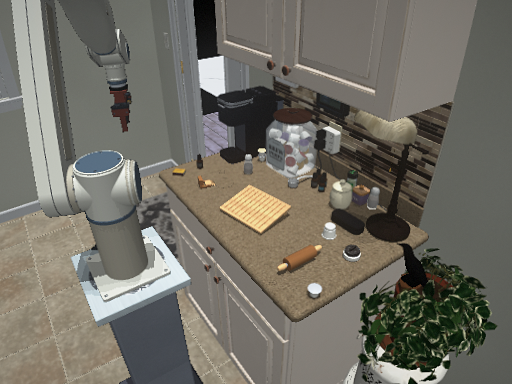

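View pics/side0.png

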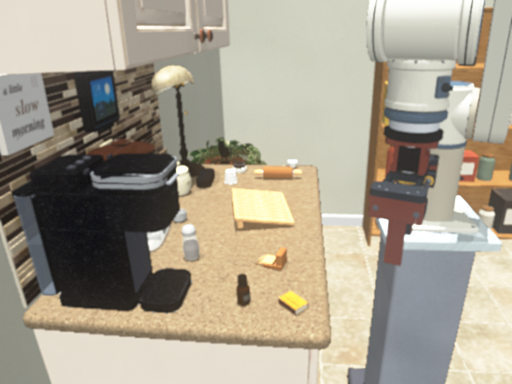

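View pics/wrist0.png

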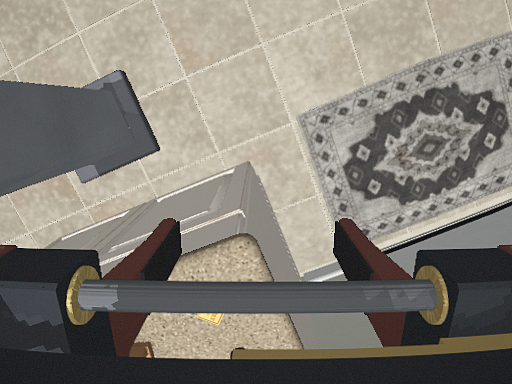

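Scene: board around (256,208), chock around (205,183), pin around (300,258). Side: board (262,207), chock (275,260), pin (277,172). The wrist view shows only the counter's corner. I'll zoom in on both.

```bash
python3 - <<'E'
from h import *
import json
C=json.load(open('c0.json'))
a=cv2.imread('pics/scene0.png')[150:280,180:340]; b=cv2.imread('pics/side0.png')[155:285,220:320]
z=lambda i,s:cv2.resize(i,None,fx=s,fy=s,interpolation=cv2.INTER_CUBIC)
A=z(a,4);B=z(b,4)
o=np.zeros((520,800,3),np.uint8);A=z(a,2.8);B=z(b,3.4)
o[:A.shape[0],:A.shape[1]]=A;o[:B.shape[0],450:450+B.shape[1]]=B
cv2.imwrite('pics/crop0.png',o);print(A.shape,B.shape)
s,d=C['scene'],C['side']
for n,p,q in [('pin',(300,258),(277,172)),('chock',(208,183),(281,256)),('board',(256,208),(262,206))]:
    print(n,tri(s,p,d,q))
E
```

```text
(364, 448, 3) (442, 340, 3)
pin (array([ 0.47257529, -0.30172106,  0.0216961 ]), np.float64(0.001604614480321582))
chock (array([0.43686058, 0.27353619, 0.01517254]), np.float64(0.024302603073437824))
board (array([0.5043047 , 0.00279206, 0.02167348]), np.float64(0.010189585956331834))
```

View pics/crop0.png

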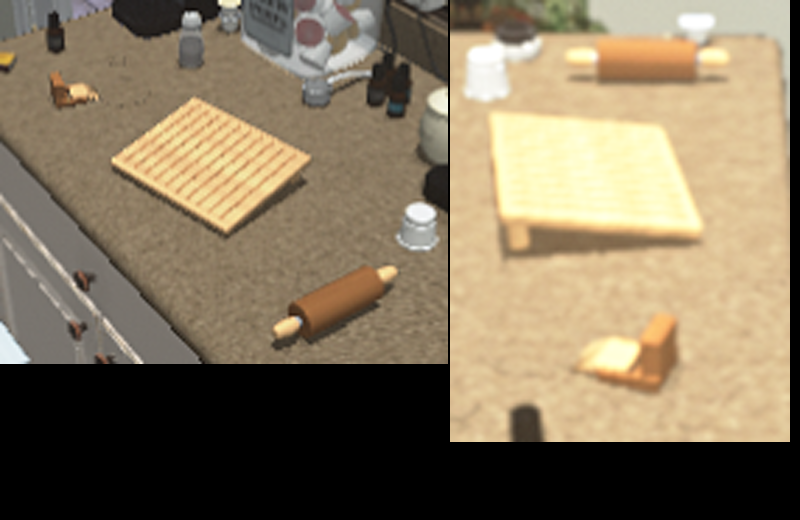

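Scene crop: the board's high edge is to its right (+x in the world), and the chock is left of the board with its toe pointing about +x. The pin lies roughly along world x. Next is a wrist-camera look at the chock.

Call:
jog_arm([
  {"linear":[-0.9,-0.65,0],"roll":0,"jaw":1},
  {"linear":[-0.9,-0.65,0],"roll":0,"jaw":1},
  {"linear":[-0.9,-0.65,0],"roll":0,"jaw":1},
  {"linear":[-0.9,-0.65,0],"roll":0,"jaw":1},
  {"linear":[-0.9,-0.65,0],"roll":0,"jaw":1},
  {"linear":[-0.9,-0.65,0],"roll":0,"jaw":1},
  {"linear":[-0.9,-0.65,0],"roll":0,"jaw":1},
  {"linear":[-0.9,-0.65,0],"roll":0,"jaw":1},
  {"linear":[0,0,0],"roll":0,"jaw":1},
  {"linear":[0,0,0],"roll":0,"jaw":1},
])

```text
time: 1.4
ee_pos: [0.4227, 0.2794, 0.2226]
tcp_rot: [0.191, 0.982, 0.0, -0.0]
contact_force: [0.4, 0.9, -0.2]
gripper_width: 0.0882
grip_force: 0.0
```

```bash
cat >> h.py <<'E'
import json
def jsn(c): return {k:(v if np.isscalar(v) else np.array(v).tolist()) for k,v in c.items()}
def wsnap(f):
    c,im=snap('wrist',f); json.dump(jsn(c),open(f'pics/{f}.json','w')); return c,im
E
python3 - <<'E'
from h import *
s=manip.state();print(s['ee_pos'],s['tcp_rot'],s['joints'],s['time'])
wsnap('w1')
E
```

```text
[0.42265923 0.2794295  0.22257983] [ 1.90601791e-01  9.81667415e-01  4.09149608e-05 -2.03588588e-04] [ 5.60459346e-01  2.49794563e-01  1.88796148e+00  4.00586822e-04
  1.00407804e+00 -6.27001795e-01] 1.4
```

View pics/w1.png

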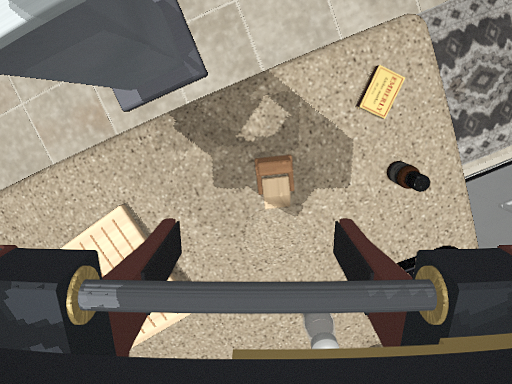

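The wrist view shows the chock: tab top around (275,160), ramp down to a toe around (277,205). The board is at lower left, with the matchbox (382,90), dropper (410,178) and shaker (322,335) around it. I'll take two more positions to triangulate and see the board.

Call:
jog_arm([
  {"linear":[0,-0.8,0],"roll":0,"jaw":1},
  {"linear":[0,-0.8,0],"roll":0,"jaw":1},
  {"linear":[0,-0.8,0],"roll":0,"jaw":1},
  {"linear":[0,0,0],"roll":0,"jaw":1},
  {"linear":[0,0,0],"roll":0,"jaw":1},
])

```text
time: 2.08
ee_pos: [0.3875, 0.1915, 0.223]
tcp_rot: [0.19, 0.982, 0.0, 0.0]
contact_force: [0.2, 0.6, -0.4]
gripper_width: 0.0877
grip_force: 0.0
```

```bash
python3 - <<'E'
from h import *
wsnap('w2')
E
```

Call:
jog_arm([
  {"linear":[0.3,-0.9,0],"roll":0,"jaw":1},
  {"linear":[0.3,-0.9,0],"roll":0,"jaw":1},
  {"linear":[0.3,-0.9,0],"roll":0,"jaw":1},
  {"linear":[0.3,-0.9,0],"roll":0,"jaw":1},
  {"linear":[0,0,0],"roll":0,"jaw":1},
  {"linear":[0,0,0],"roll":0,"jaw":1},
])

```text
time: 2.88
ee_pos: [0.2901, 0.0753, 0.2232]
tcp_rot: [0.19, 0.982, 0.0, 0.001]
contact_force: [0.9, -0.5, -0.5]
gripper_width: 0.0881
grip_force: 0.0
```

```bash
python3 - <<'E'
from h import *
print(manip.state()['ee_pos'])
wsnap('w3')
a=cv2.imread('pics/w2.png');b=cv2.imread('pics/w3.png');c=cv2.imread('pics/w1.png')
o=np.zeros((600,800,3),np.uint8)
o[:225,:400]=cv2.resize(a[:288],(400,225));o[:225,400:]=cv2.resize(b[:288],(400,225))
o[230:590,:400]=cv2.resize(c[140:230,225:325],(400,360),interpolation=cv2.INTER_CUBIC)
cv2.imwrite('pics/m1.png',o)
E
```

```text
[0.29008515 0.07532921 0.22316866]
```

View pics/m1.png

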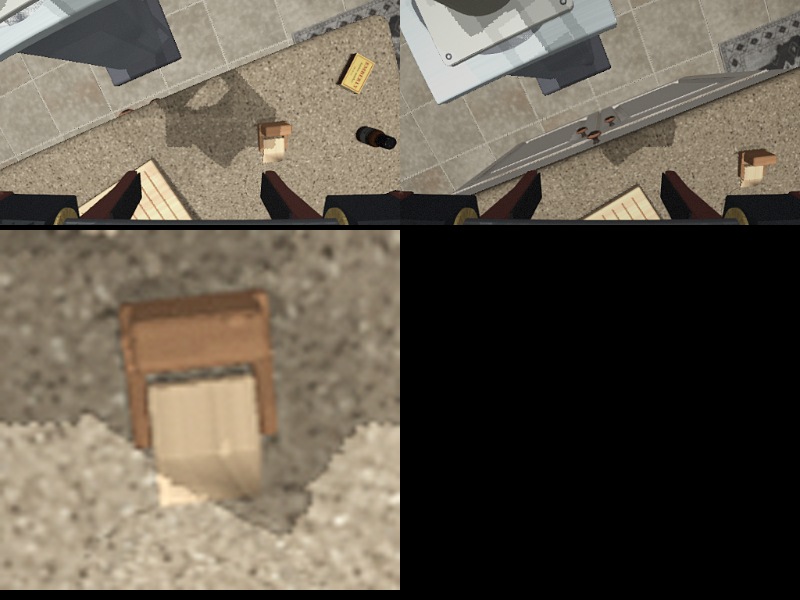

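Crop of w1: tab top centre around (275,168), toe edge around (278,208). Now the board and pin from above.

Call:
jog_arm([
  {"linear":[-0.8,0,-0.15],"roll":0,"jaw":1},
  {"linear":[-0.8,0,-0.15],"roll":0,"jaw":1},
  {"linear":[-0.8,0,-0.15],"roll":0,"jaw":1},
  {"linear":[-0.8,0,-0.15],"roll":0,"jaw":1},
  {"linear":[-0.8,0,-0.15],"roll":0,"jaw":1},
  {"linear":[-0.8,0,-0.15],"roll":0,"jaw":1},
  {"linear":[-0.8,0,-0.15],"roll":0,"jaw":1},
  {"linear":[-0.8,0,-0.15],"roll":0,"jaw":1},
  {"linear":[0,0,0],"roll":0,"jaw":1},
  {"linear":[0,0,0],"roll":0,"jaw":1},
])

```text
time: 4.18
ee_pos: [0.5256, -0.0203, 0.2698]
tcp_rot: [0.19, 0.982, -0.0, -0.001]
contact_force: [-0.8, 0.2, 1.0]
gripper_width: 0.0873
grip_force: 0.0
```

```bash
python3 - <<'E'
from h import *
print(manip.state()['ee_pos'])
wsnap('w4')
E
```

```text
[ 0.52558646 -0.02029542  0.26978877]
```

Call:
jog_arm([
  {"linear":[0,-0.95,0],"roll":0,"jaw":1},
  {"linear":[0,-0.95,0],"roll":0,"jaw":1},
  {"linear":[0,-0.95,0],"roll":0,"jaw":1},
  {"linear":[0,-0.95,0],"roll":0,"jaw":1},
  {"linear":[0,0,0],"roll":0,"jaw":1},
  {"linear":[0,0,0],"roll":0,"jaw":1},
])

```text
time: 4.97
ee_pos: [0.4692, -0.1613, 0.2707]
tcp_rot: [0.19, 0.982, 0.0, -0.0]
contact_force: [1.2, 0.3, 0.1]
gripper_width: 0.0878
grip_force: 0.0
```

```bash
python3 - <<'E'
from h import *
print(manip.state()['ee_pos'])
wsnap('w5')
a=cv2.imread('pics/w4.png');b=cv2.imread('pics/w5.png');c=cv2.imread('pics/w2.png')
o=np.zeros((600,800,3),np.uint8)
o[:225,:400]=cv2.resize(a[:288],(400,225));o[:225,400:]=cv2.resize(b[:288],(400,225))
o[230:590,:400]=cv2.resize(c[140:230,310:410],(400,360),interpolation=cv2.INTER_CUBIC)
cv2.imwrite('pics/m2.png',o)
E
```

```text
[ 0.46915994 -0.16126467  0.2706744 ]
```

View pics/m2.png

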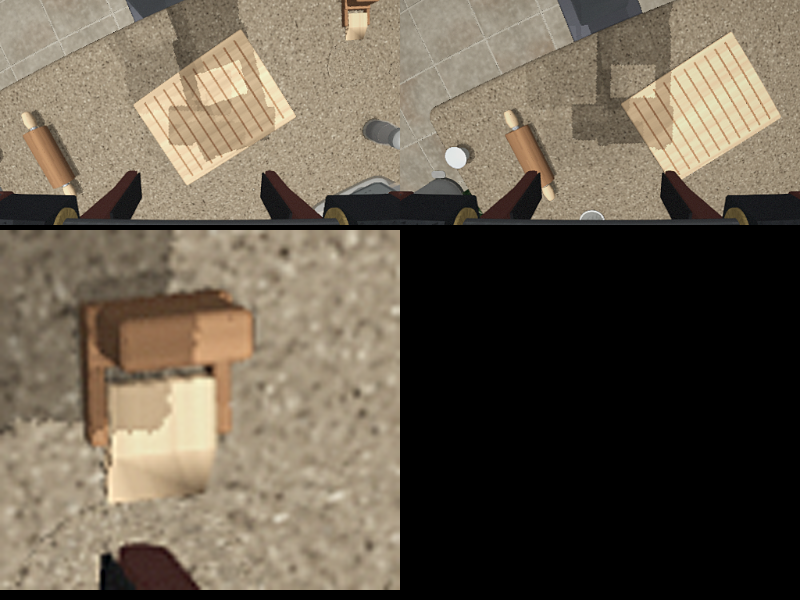

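m2: board corners in w4 at about (308,38), (379,151), (241,237), (171,134). Pin in w5 has its ends at (143,143) and (192,252). Second chock view in w2: tab top (357,167), toe (350,206).

```bash
python3 - <<'E'
from h import *
np.set_printoptions(precision=4,suppress=True)
L=lambda n:json.load(open(f'pics/{n}.json'))
w1,w2,w4,w5=map(L,('w1','w2','w4','w5'))
print('tab',tri(w1,(274.8,168.3),w2,(356.8,167)))
print('toe',tri(w1,(278,207.8),w2,(350,206.5)))
a=lambda p:(225+p[0]/4,140+(p[1]-230)/4)
b=lambda p:(310+p[0]/4,140+(p[1]-230)/4)
for p,q in [((162,505),(110,502)),((262,497),(210,490)),((148,375),(106,378)),((258,368),(215,376)),((140,448),(96,445)),((270,434),(224,434))]: print(tri(w1,a(p),w2,b(p:=q)))
A=np.array([(241,30),(296,118),(188,185),(134,105)])/.78125
B=np.array([(332,33),(381,117),(281,180),(222,102)])/.78125
P=[tri(w4,p,w5,q) for p,q in zip(A,B)];print('board',P)
P=np.array([p[0] for p in P]);print(P.mean(0),[np.degrees(np.arctan2(*(P[i]-P[j])[1::-1])) for i,j in [(1,0),(2,3),(0,3),(1,2)]],[np.linalg.norm(P[i]-P[j]) for i,j in [(1,0),(2,3),(0,3),(1,2)]])
A=np.array([(27,114),(70,190),(49,153)])/.78125
B=np.array([(112,112),(150,197),(130,155)])/.78125
for p,q in zip(A,B): print('pin',tri(w4,p,w5,q))
e=onz(w5,B,.022);print(e,np.degrees(np.arctan2(*(e[1]-e[0])[1::-1])))
# pin by mask in w5
im=cv2.imread('pics/w5.png');h=cv2.cvtColor(im,cv2.COLOR_BGR2HSV)
m=((h[...,0]<16)&(h[...,1]>110)).astype(np.uint8);m[230:]=0
n,l,s,c=cv2.connectedComponentsWithStats(m);k=[i for i in range(1,n) if s[i,4]>150];print(s[k],c[k])
E
```

```text
tab (array([0.4247, 0.3018, 0.0395]), np.float64(0.0012690062628538466))
toe (array([0.4818, 0.2863, 0.0051]), np.float64(0.00099965953881848))
(array([0.4776, 0.2706, 0.0041]), np.float64(0.0002886908230975153))
(array([0.4858, 0.302 , 0.0064]), np.float64(0.0015816613711859737))
(array([0.4361, 0.2822, 0.0061]), np.float64(0.0013569923402120116))
(array([0.4472, 0.3148, 0.008 ]), np.float64(0.0028058292355244))
(array([0.4557, 0.2716, 0.0091]), np.float64(0.00039369084702734614))
(array([0.4672, 0.3113, 0.0092]), np.float64(0.0004868070321260933))
board [(array([0.4029, 0.0997, 0.019 ]), np.float64(0.0008907702042943283)), (array([0.5641, 0.1343, 0.0419]), np.float64(0.002635359842043631)), (array([ 0.5933, -0.0686,  0.0724]), np.float64(0.006528512723610006)), (array([ 0.4449, -0.1107,  0.0155]), np.float64(0.003934021367281837))]
[0.5013 0.0137 0.0372] [np.float64(12.114772912481392), np.float64(15.860688238053088), np.float64(101.27865924067154), np.float64(98.17644957647444)] [np.float64(0.16648082020371235), np.float64(0.16444962833914753), np.float64(0.21460511353680414), np.float64(0.20721243820579427)]
pin (array([ 0.3878, -0.2866,  0.0345]), np.float64(0.0006811833496912547))
pin (array([ 0.5458, -0.2894,  0.0344]), np.float64(0.011972324800044737))
pin (array([ 0.466 , -0.2947,  0.0232]), np.float64(0.004134418671664896))
[[ 0.387  -0.2913  0.022 ]
 [ 0.5562 -0.2979  0.022 ]
 [ 0.4681 -0.2962  0.022 ]] -2.2228507893605194
[[ 416   54   58   98  181]
 [ 403   63   58   97  162]
 [ 389   71   60   97  153]
 [ 377   80   58   96  154]
 [ 311  123   60   93  157]
 [ 299  131   59   93  164]
 [ 135  160   62   70 2192]] [[444.9282 102.8122]
 [431.7531 110.7901]
 [418.8497 119.3203]
 [406.4351 128.6818]
 [337.707  163.8535]
 [326.1768 173.9329]
 [164.8823 196.2733]]
```

```bash
python3 - <<'E'
from h import *
np.set_printoptions(precision=4,suppress=True)
L=lambda n:json.load(open(f'pics/{n}.json'))
w1,w2,w4,w5=map(L,('w1','w2','w4','w5'))
ang=lambda d:np.degrees(np.arctan2(d[1],d[0]))
for n in('w4','w5'):
    im=cv2.imread(f'pics/{n}.png');A=np.array({'w4':[(241,30),(296,118),(188,185),(134,105)],'w5':[(332,33),(381,117),(281,180),(222,102)]}[n])/.78125
    P=onz(L(n),A,[.017,.043,.043,.017]);print(n,P.tolist(),P.mean(0),[(ang(P[i]-P[j]),np.linalg.norm(P[i]-P[j])) for i,j in [(1,0),(2,3),(0,3),(1,2)]])
print('toe',onz(w1,[(278,207.8)],.001),onz(w2,[(350,206.5)],.001))
# roller, rect
im=cv2.imread('pics/w5.png');h=cv2.cvtColor(im,cv2.COLOR_BGR2HSV)
m=((h[...,0]<16)&(h[...,1]>110)).astype(np.uint8);m[230:]=0
n,l,s,c=cv2.connectedComponentsWithStats(m);k=np.argmax(s[1:,4])+1
r=cv2.minAreaRect(np.argwhere(l==k)[:,::-1].astype(np.float32));b=cv2.boxPoints(r);print(r)
e=sorted([(np.linalg.norm(b[i]-b[(i+1)%4]),i) for i in range(4)])[:2]
q=[(b[i]+b[(i+1)%4])/2 for _,i in e];Q=onz(w5,q,.022);print(Q,Q.mean(0),ang(Q[0]-Q[1]),np.linalg.norm(Q[0]-Q[1]))
E
```

```text
w4 [[0.4022368993252139, 0.10033893610496573, 0.017000000000000015], [0.5651171707262295, 0.13356319400977926, 0.04299999999999998], [0.6078153016520477, -0.0761185435135884, 0.04299999999999998], [0.44677299587806807, -0.11100094646329597, 0.017000000000000015]] [0.5055 0.0117 0.03  ] [(np.float64(11.529010037912412), np.float64(0.16825526477645225)), (np.float64(12.221691513196067), np.float64(0.1668154857456157)), (np.float64(101.89994755701133), np.float64(0.21598150351391618)), (np.float64(101.50994404436864), np.float64(0.21398495609592924))]
w5 [[0.4033284121817506, 0.1005996146198371, 0.017000000000000015], [0.5624069514618123, 0.1339221718645673, 0.04299999999999998], [0.6050333623627363, -0.06243988404333267, 0.04299999999999998], [0.442889128904311, -0.11013006863375566, 0.017000000000000015]] [0.5034 0.0155 0.03  ] [(np.float64(11.830821472807273), np.float64(0.16459761383691582)), (np.float64(16.3897693475269), np.float64(0.17100031038009536)), (np.float64(100.63249901562354), np.float64(0.21441093654886684)), (np.float64(102.24777893789148), np.float64(0.20093548195047994))]
toe [[0.4837 0.2859 0.001 ]] [[0.483  0.2872 0.001 ]]
((164.34535217285156, 200.4020538330078), (77.97858428955078, 37.66934585571289), 66.03751373291016)
[[ 0.4158 -0.298   0.022 ]
 [ 0.5266 -0.3029  0.022 ]] [ 0.4712 -0.3004  0.022 ] 177.45837760362238 0.11093690084280153
```

Board centre (0.505, 0.012), uphill yaw 11.8°. Chock tab (0.425, 0.302), chock yaw −15°, toe around +30 mm. Pin (0.470, −0.299), axis −2.5°. Going to the chock.

Call:
jog_arm([
  {"linear":[0.48,0.94,0],"roll":0,"jaw":1},
  {"linear":[0.48,0.94,0],"roll":0,"jaw":1},
  {"linear":[0.48,0.94,0],"roll":0,"jaw":1},
  {"linear":[0.48,0.94,0],"roll":0,"jaw":1},
  {"linear":[0.48,0.94,0],"roll":0,"jaw":1},
  {"linear":[0.48,0.94,0],"roll":0,"jaw":1},
  {"linear":[0.48,0.94,0],"roll":0,"jaw":1},
  {"linear":[0.48,0.94,0],"roll":0,"jaw":1},
  {"linear":[0.48,0.94,0],"roll":0,"jaw":1},
  {"linear":[0.48,0.94,0],"roll":0,"jaw":1},
  {"linear":[0.5,0.94,0],"roll":0,"jaw":1},
  {"linear":[0,0,0.5],"roll":-1,"jaw":1},
])

```text
time: 6.52
ee_pos: [0.4269, 0.3051, 0.2516]
tcp_rot: [0.135, 0.991, 0.001, 0.001]
contact_force: [-0.4, 0.6, -0.5]
gripper_width: 0.0878
grip_force: 0.0
```

Call:
jog_arm([
  {"linear":[0,0,0.8],"roll":-0.15,"jaw":1},
  {"linear":[0,0,0.9],"roll":0,"jaw":1},
  {"linear":[0,0,0.9],"roll":0,"jaw":1},
  {"linear":[0,0,0.9],"roll":0,"jaw":1},
  {"linear":[0,0,0.5],"roll":0,"jaw":1},
  {"linear":[0,0,0],"roll":0,"jaw":1},
  {"linear":[0,0,0],"roll":0,"jaw":1},
])

```text
time: 7.4
ee_pos: [0.4273, 0.3016, 0.0914]
tcp_rot: [0.13, 0.991, 0.0, 0.0]
contact_force: [1.1, -0.4, 0.1]
gripper_width: 0.0874
grip_force: 0.0
```

```bash
cat >> h.py <<'E'
def delta(tx,ty,yaw_y=None):
    """needed tool-frame shift (units) to world x,y, and roll units to bring tool y to angle yaw_y deg"""
    s=manip.state();q=s['tcp_rot'];a=np.degrees(2*np.arctan2(q[1],q[0]))-90
    t=np.radians(a);y=np.array([np.cos(t),np.sin(t)]);x=np.array([-y[1],y[0]])
    d=np.array([tx,ty])-s['ee_pos'][:2]
    print('pos',s['ee_pos'].round(4),'ydeg',round(a,2),'dx,dy units',(d@x/.04).round(3),(d@y/.04).round(3),'roll',None if yaw_y is None else round((a-yaw_y)/6,2),'j6',s['joints'][5].round(2),'F',s['contact_force'].round(1))
E
python3 - <<'E'
from h import *
delta(.4247,.3018,75)
E
```

```text
pos [0.4273 0.3016 0.0914] ydeg 75.03 dx,dy units 0.063 -0.013 roll 0.0 j6 -0.72 F [ 1.1 -0.4  0.1]
```

Call:
jog_arm([
  {"linear":[0.06,0,0.7],"roll":0,"jaw":1},
  {"linear":[0,0,0.7],"roll":0,"jaw":1},
  {"linear":[0,0,0.5],"roll":0,"jaw":1},
  {"linear":[0,0,0],"roll":0,"jaw":1},
  {"linear":[0,0,0],"roll":0,"jaw":0},
  {"linear":[0,0,0],"roll":0,"jaw":0},
  {"linear":[0,0,0],"roll":0,"jaw":0},
  {"linear":[0,0,0],"roll":0,"jaw":0},
  {"linear":[0,0,0],"roll":0,"jaw":0},
  {"linear":[0,0,0],"roll":0,"jaw":0},
])

```text
time: 8.65
ee_pos: [0.4247, 0.301, 0.0148]
tcp_rot: [0.131, 0.991, -0.0, -0.0]
contact_force: [-0.6, -3.3, 4.5]
gripper_width: 0.0398
grip_force: 30.0
```

Call:
jog_arm([
  {"linear":[0,0,-0.6],"roll":0,"jaw":0},
  {"linear":[0,0,-0.7],"roll":0,"jaw":0},
  {"linear":[0,0,-0.7],"roll":0,"jaw":0},
  {"linear":[-0.33,-0.88,0],"roll":0,"jaw":0},
  {"linear":[-0.33,-0.88,0],"roll":0,"jaw":0},
  {"linear":[-0.33,-0.88,0],"roll":0,"jaw":0},
  {"linear":[-0.33,-0.88,0],"roll":0,"jaw":0},
  {"linear":[-0.33,-0.88,0],"roll":0,"jaw":0},
  {"linear":[-0.33,-0.88,0],"roll":0,"jaw":0},
  {"linear":[-0.33,-0.88,0],"roll":0,"jaw":0},
  {"linear":[-0.33,-0.88,0],"roll":0,"jaw":0},
  {"linear":[0,0,0],"roll":-0.9,"jaw":0},
])

```text
time: 10.15
ee_pos: [0.4539, 0.0001, 0.0944]
tcp_rot: [0.085, 0.996, -0.0, -0.0]
contact_force: [-1.0, 0.8, -3.3]
gripper_width: 0.0402
grip_force: 30.0
```

Call:
jog_arm([
  {"linear":[0,0,0],"roll":-0.9,"jaw":0},
  {"linear":[0,0,0],"roll":-0.9,"jaw":0},
  {"linear":[0,0,0],"roll":-0.9,"jaw":0},
  {"linear":[0,0,0],"roll":-0.9,"jaw":0},
  {"linear":[0,0,0],"roll":0,"jaw":0},
  {"linear":[0,0,0],"roll":0,"jaw":0},
])

```text
time: 10.9
ee_pos: [0.4537, 0.0021, 0.0945]
tcp_rot: [-0.103, 0.995, 0.0, -0.0]
contact_force: [0.4, 0.5, -3.0]
gripper_width: 0.04
grip_force: 30.0
```

```bash
python3 - <<'E'
from h import *
delta(.456,.002,101.8)
print(manip.state()['gripper_width'])
E
```

```text
pos [0.4537 0.0021 0.0945] ydeg 101.87 dx,dy units -0.056 -0.014 roll 0.01 j6 -1.8 F [ 0.4  0.5 -3. ]
0.0399988050893553
```

Call:
jog_arm([
  {"linear":[-0.05,0,0.5],"roll":0,"jaw":0},
  {"linear":[0,0,0.5],"roll":0,"jaw":0},
  {"linear":[0,0,0.1],"roll":0,"jaw":0},
  {"linear":[0,0,0],"roll":0,"jaw":0},
  {"linear":[0,0,0],"roll":0,"jaw":0},
])

```text
time: 11.52
ee_pos: [0.4563, 0.0025, 0.0513]
tcp_rot: [-0.104, 0.995, -0.0, 0.001]
contact_force: [-0.0, 0.2, -3.5]
gripper_width: 0.0399
grip_force: 30.0
```

Call:
jog_arm([
  {"linear":[0,0,0.05],"roll":0,"jaw":0},
  {"linear":[0,0,0.05],"roll":0,"jaw":0},
  {"linear":[0,0,0],"roll":0,"jaw":0},
])

```text
time: 11.9
ee_pos: [0.4559, 0.0025, 0.0467]
tcp_rot: [-0.104, 0.995, -0.0, 0.0]
contact_force: [-0.4, 0.0, -3.0]
gripper_width: 0.0398
grip_force: 30.0
```

Call:
jog_arm([
  {"linear":[0,0,0.05],"roll":0,"jaw":0},
  {"linear":[0,0,0.05],"roll":0,"jaw":0},
  {"linear":[0,0,0],"roll":0,"jaw":0},
])

```text
time: 12.28
ee_pos: [0.455, 0.0021, 0.0427]
tcp_rot: [-0.104, 0.995, -0.0, -0.001]
contact_force: [-4.9, -3.9, 4.5]
gripper_width: 0.04
grip_force: 30.0
```

Call:
jog_arm([
  {"linear":[0,0,0.04],"roll":0,"jaw":0},
  {"linear":[0,0,0],"roll":0,"jaw":0},
])

```text
time: 12.52
ee_pos: [0.4546, 0.002, 0.041]
tcp_rot: [-0.104, 0.995, -0.0, -0.001]
contact_force: [-4.2, -4.5, 4.9]
gripper_width: 0.0395
grip_force: 30.0
```

Call:
jog_arm([
  {"linear":[0,0,0.04],"roll":0,"jaw":0},
  {"linear":[0,0,0],"roll":0,"jaw":0},
])

```text
time: 12.78
ee_pos: [0.4543, 0.002, 0.0394]
tcp_rot: [-0.104, 0.995, -0.0, -0.001]
contact_force: [-6.3, -4.3, 4.5]
gripper_width: 0.0396
grip_force: 30.0
```

Call:
jog_arm([
  {"linear":[0,0,0.04],"roll":0,"jaw":0},
  {"linear":[0,0,0],"roll":0,"jaw":0},
])

```text
time: 13.02
ee_pos: [0.4541, 0.002, 0.0377]
tcp_rot: [-0.104, 0.995, -0.0, -0.002]
contact_force: [-5.2, -5.2, 4.4]
gripper_width: 0.04
grip_force: 30.0
```

Call:
jog_arm([
  {"linear":[0,0,0],"roll":0,"jaw":0.7},
  {"linear":[0,0,0],"roll":0,"jaw":0.8},
  {"linear":[0,0,0],"roll":0,"jaw":1},
  {"linear":[0,0,0],"roll":0,"jaw":1},
  {"linear":[0,0,0],"roll":0,"jaw":1},
  {"linear":[0,0,-0.5],"roll":0,"jaw":1},
  {"linear":[0,0,-0.9],"roll":0,"jaw":1},
  {"linear":[0,0,-0.9],"roll":0,"jaw":1},
  {"linear":[0,0,-0.9],"roll":0,"jaw":1},
  {"linear":[0,0,-0.9],"roll":0,"jaw":1},
  {"linear":[0,0,-0.9],"roll":0,"jaw":1},
  {"linear":[0,0,0],"roll":0,"jaw":1},
])

```text
time: 14.52
ee_pos: [0.4575, 0.0024, 0.2403]
tcp_rot: [-0.104, 0.995, -0.0, 0.003]
contact_force: [-0.7, -0.9, 0.4]
gripper_width: 0.0881
grip_force: 0.0
```

Call:
jog_arm([
  {"linear":[-0.6,0,0],"roll":0,"jaw":1},
  {"linear":[-0.6,0,0],"roll":0,"jaw":1},
  {"linear":[0,0,0],"roll":0,"jaw":1},
])

```text
time: 14.9
ee_pos: [0.5031, 0.0126, 0.2365]
tcp_rot: [-0.104, 0.995, 0.0, -0.001]
contact_force: [0.1, 0.5, 0.2]
gripper_width: 0.0877
grip_force: 0.0
```

```bash
python3 - <<'E'
from h import *
delta(.47,-.299,87.5)
wsnap('w6')
a=cv2.imread('pics/w6.png');snap('side','s6');s=cv2.imread('pics/s6.png')
o=np.zeros((600,800,3),np.uint8)
o[:290]=0;o[:288,:512]=a[:288]
o[290:590,:400]=cv2.resize(s[160:250,215:335],(400,300),interpolation=cv2.INTER_CUBIC)
o[290:590,400:]=cv2.resize(a[90:240,156:356],(400,300),interpolation=cv2.INTER_CUBIC)
cv2.imwrite('pics/m3.png',o)
E
```

```text
pos [0.5031 0.0126 0.2365] ydeg 101.99 dx,dy units 2.427 -7.448 roll 2.42 j6 -1.78 F [0.1 0.5 0.2]
```

View pics/m3.png

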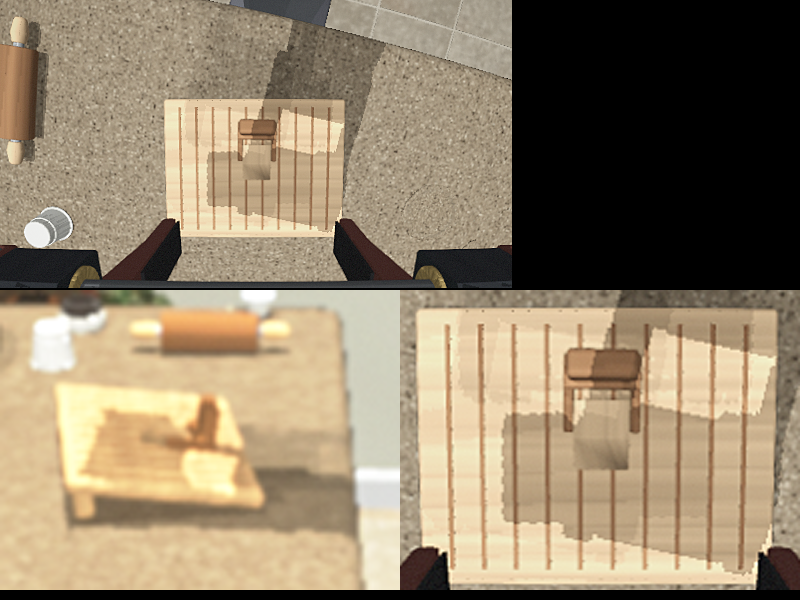

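The chock stands on the board, aligned with the drawn lines, toe edge at pixel (257,179). The pin lies undisturbed at left, with the pod near (45,230).

```bash
python3 - <<'E'
from h import *
np.set_printoptions(precision=4,suppress=True)
w=json.load(open('pics/w6.json'))
u=np.array([np.cos(np.radians(11.8)),np.sin(np.radians(11.8))]);v=np.array([-u[1],u[0]])
P=onz(w,[(165,100),(344,100),(342,236),(169,236)],[.017,.017,.043,.043]);c=P.mean(0);print(P,c)
for px in[(257,179.5),(243.5,179),(270.5,180)]:
    z=.03
    for _ in range(5): p=onz(w,[px],z)[0]; z=.03+np.tan(.157)*((p[:2]-c[:2])@u)
    d=p[:2]-c[:2];print('toe',p,d@u,d@v)
t=onz(w,[(257,127)],.0605)[0];d=t[:2]-c[:2];print('tab',t,d@u,d@v)
# pin ends/roller
Q=onz(w,[(19,42),(16,140),(18,18),(14,162)],.022);print(Q,Q[:2].mean(0)); 
print('pod',onz(w,[(52,222)],.02))
im=cv2.imread('pics/w6.png');h=cv2.cvtColor(im,cv2.COLOR_BGR2HSV)
m=((h[...,0]<16)&(h[...,1]>110)).astype(np.uint8);m[220:]=0;m[:,100:]=0
n,l,s,cc=cv2.connectedComponentsWithStats(m);k=np.argmax(s[1:,4])+1;print(s[k],cc[k])
E
```

```text
[[ 0.4453 -0.1112  0.017 ]
 [ 0.4005  0.0999  0.017 ]
 [ 0.5617  0.1361  0.043 ]
 [ 0.6068 -0.0765  0.043 ]] [0.5036 0.0121 0.03  ]
toe [0.5153 0.0171 0.032 ] 0.012451681430960882 0.0024795198577644865
toe [0.5181 0.0008 0.0319] 0.011896858607924202 -0.014020932912449706
toe [0.5124 0.0333 0.0321] 0.01300268142671079 0.018988033048590165
tab [0.4519 0.0035 0.0605] -0.05232186526202883 0.0022050491683045575
[[ 0.4101 -0.2978  0.022 ]
 [ 0.5301 -0.2955  0.022 ]
 [ 0.3828 -0.3018  0.022 ]
 [ 0.5597 -0.2978  0.022 ]] [ 0.4701 -0.2967  0.022 ]
pod [[ 0.6334 -0.2433  0.02  ]]
[   0   44   39   96 3339] [17.5565 91.8544]
```

Call:
jog_arm([
  {"linear":[0.3,-0.93,0],"roll":0,"jaw":1},
  {"linear":[0.3,-0.93,0],"roll":0,"jaw":1},
  {"linear":[0.3,-0.93,0],"roll":0,"jaw":1},
  {"linear":[0.3,-0.93,0],"roll":0,"jaw":1},
  {"linear":[0.3,-0.93,0],"roll":0,"jaw":1},
  {"linear":[0.3,-0.93,0],"roll":0,"jaw":1},
  {"linear":[0.3,-0.93,0],"roll":0,"jaw":1},
  {"linear":[0.3,-0.93,0],"roll":0,"jaw":1},
  {"linear":[0,0,0.5],"roll":0.75,"jaw":1},
  {"linear":[0,0,0.9],"roll":0.75,"jaw":1},
  {"linear":[0,0,0.9],"roll":0.7,"jaw":1},
  {"linear":[0,0,0.9],"roll":0,"jaw":1},
])

```text
time: 16.5
ee_pos: [0.4692, -0.2981, 0.1086]
tcp_rot: [0.011, 1.0, 0.0, -0.0]
contact_force: [1.3, 0.8, 0.2]
gripper_width: 0.0879
grip_force: 0.0
```

Call:
jog_arm([
  {"linear":[0,0,0],"roll":0,"jaw":1},
  {"linear":[0,0,0],"roll":0,"jaw":1},
])

```text
time: 16.75
ee_pos: [0.4706, -0.2987, 0.1108]
tcp_rot: [0.011, 1.0, -0.0, 0.0]
contact_force: [0.5, -0.2, -0.6]
gripper_width: 0.0881
grip_force: 0.0
```

```bash
python3 - <<'E'
from h import *
delta(.470,-.298,89)
w,a=wsnap('w7'); Q=[[.47,-.298,.044],[.42,-.298,.022],[.52,-.298,.022]]
cv2.imwrite('pics/w7z.png',cv2.cvtColor(a,cv2.COLOR_RGB2BGR));print(proj(w,Q))
h=cv2.cvtColor(a,cv2.COLOR_RGB2HSV);m=((h[...,0]<16)&(h[...,1]>110)&(h[...,2]>90)).astype(np.uint8);m[:,:185]=0;m[:,325:]=0
for r in range(60,280,15):
    x=np.flatnonzero(m[r]); 
    if len(x)>20: print(r,x[0],x[-1],len(x),onz(w,[((x[0]+x[-1])/2,r)],.03)[0].round(4))
E
```

```text
pos [ 0.4706 -0.2987  0.1108] ydeg 88.77 dx,dy units 0.015 0.018 roll -0.04 j6 -2.14 F [ 0.5 -0.2 -0.6]
[[256.07628318 202.30907615]
 [254.77068569 135.02115158]
 [257.36718881 248.54409236]]
135 228 281 43 [ 0.4193 -0.2981  0.03  ]
150 229 281 49 [ 0.4311 -0.298   0.03  ]
165 230 281 52 [ 0.4431 -0.2979  0.03  ]
180 231 281 51 [ 0.4554 -0.2978  0.03  ]
195 232 282 51 [ 0.4681 -0.2972  0.03  ]
210 233 282 50 [ 0.4811 -0.2971  0.03  ]
225 234 282 49 [ 0.4944 -0.2969  0.03  ]
240 235 282 48 [ 0.5081 -0.2968  0.03  ]
```

Pin lies at y = −0.297 with yaw about +0.9°, and the gripper is well centred over it.

Call:
jog_arm([
  {"linear":[0,0.03,0.7],"roll":-0.2,"jaw":1},
  {"linear":[0,0,0.7],"roll":0,"jaw":1},
  {"linear":[0,0,0.7],"roll":0,"jaw":1},
  {"linear":[0,0,0.3],"roll":0,"jaw":1},
  {"linear":[0,0,0],"roll":0,"jaw":1},
  {"linear":[0,0,0],"roll":0,"jaw":0},
  {"linear":[0,0,0],"roll":0,"jaw":0},
  {"linear":[0,0,0],"roll":0,"jaw":0},
  {"linear":[0,0,0],"roll":0,"jaw":0},
  {"linear":[0,0,0],"roll":0,"jaw":0},
  {"linear":[0,0,0],"roll":0,"jaw":0},
])

```text
time: 18.18
ee_pos: [0.4708, -0.2976, 0.014]
tcp_rot: [0.0, 1.0, -0.0, 0.0]
contact_force: [-0.2, -0.6, 2.2]
gripper_width: 0.0436
grip_force: 29.9
```

Call:
jog_arm([
  {"linear":[0,0,-0.5],"roll":0,"jaw":0},
  {"linear":[0,0,-0.7],"roll":0,"jaw":0},
  {"linear":[0,0,-0.8],"roll":0,"jaw":0},
  {"linear":[0,0,-0.8],"roll":0,"jaw":0},
  {"linear":[-0.22,0.9,0],"roll":0,"jaw":0},
  {"linear":[-0.22,0.9,0],"roll":0,"jaw":0},
  {"linear":[-0.22,0.9,0],"roll":0,"jaw":0},
  {"linear":[-0.22,0.9,0],"roll":0,"jaw":0},
  {"linear":[-0.22,0.9,0],"roll":0,"jaw":0},
  {"linear":[-0.22,0.9,0],"roll":0,"jaw":0},
  {"linear":[-0.22,0.9,0],"roll":0,"jaw":0},
  {"linear":[-0.22,0.9,0],"roll":0,"jaw":0},
])

```text
time: 19.68
ee_pos: [0.5411, -0.0082, 0.1268]
tcp_rot: [0.0, 1.0, 0.0, 0.0]
contact_force: [0.4, 0.1, -3.6]
gripper_width: 0.0433
grip_force: 29.9
```

Call:
jog_arm([
  {"linear":[0,0.8,0],"roll":0,"jaw":0},
  {"linear":[0,0,0],"roll":1,"jaw":0},
  {"linear":[0,0,0],"roll":1,"jaw":0},
  {"linear":[0,0,0],"roll":1,"jaw":0},
  {"linear":[0,0,0],"roll":1,"jaw":0},
  {"linear":[0,0,0],"roll":1,"jaw":0},
  {"linear":[0,0,0],"roll":1,"jaw":0},
  {"linear":[0,0,0],"roll":1,"jaw":0},
  {"linear":[0,0,0],"roll":1,"jaw":0},
  {"linear":[0,0,0],"roll":1,"jaw":0},
  {"linear":[0,0,0],"roll":1,"jaw":0},
  {"linear":[0,0,0],"roll":1,"jaw":0},
])

```text
time: 21.18
ee_pos: [0.5409, 0.0226, 0.1268]
tcp_rot: [0.546, 0.838, 0.0, -0.0]
contact_force: [-0.7, 0.4, -2.5]
gripper_width: 0.0434
grip_force: 29.9
```

Call:
jog_arm([
  {"linear":[0,0,0],"roll":1,"jaw":0},
  {"linear":[0,0,0],"roll":1,"jaw":0},
  {"linear":[0,0,0],"roll":0,"jaw":0},
  {"linear":[0,0,0],"roll":0,"jaw":0},
])

```text
time: 21.68
ee_pos: [0.5411, 0.0226, 0.1263]
tcp_rot: [0.629, 0.778, 0.0, 0.0]
contact_force: [0.4, -0.6, -3.2]
gripper_width: 0.0439
grip_force: 29.9
```

```bash
python3 - <<'E'
from h import *
delta(.5432,.0225,11.8)
w,a=wsnap('w8');c,s=snap('scene','sc8');c,d=snap('side','sd8')
b=lambda i:cv2.cvtColor(i,cv2.COLOR_RGB2BGR)
o=np.zeros((600,800,3),np.uint8);o[:300,:400]=cv2.resize(b(a),(400,300))
o[:300,400:]=cv2.resize(b(s)[150:270,180:340],(400,300));o[300:,:400]=cv2.resize(b(d)[150:270,200:360],(400,300))
cv2.imwrite('pics/m4.png',o)
E
```

```text
pos [0.5411 0.0226 0.1263] ydeg 12.09 dx,dy units -0.012 0.052 roll 0.05 j6 -0.19 F [ 0.4 -0.6 -3.2]
```

View pics/m4.png

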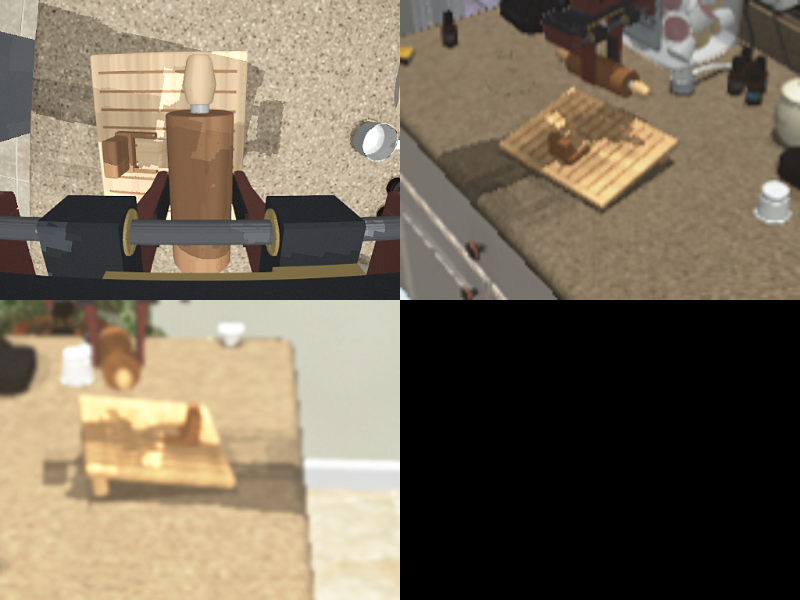

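The pin is held crosswise over the board, uphill of the chock (chock at left in the wrist view). Now I lower it uphill of the toe, feeling for the board.

Call:
jog_arm([
  {"linear":[0,-0.3,0],"roll":0,"jaw":0},
  {"linear":[0,0,0.6],"roll":0,"jaw":0},
  {"linear":[0,0,0.6],"roll":0,"jaw":0},
  {"linear":[0,0,0.4],"roll":0,"jaw":0},
  {"linear":[0,0,0.2],"roll":0,"jaw":0},
  {"linear":[0,0,0],"roll":0,"jaw":0},
  {"linear":[0,0,0],"roll":0,"jaw":0},
  {"linear":[0,0,0],"roll":0,"jaw":0},
])

```text
time: 22.82
ee_pos: [0.53, 0.0201, 0.0545]
tcp_rot: [0.63, 0.777, 0.0, 0.0]
contact_force: [0.3, -0.2, -2.6]
gripper_width: 0.0437
grip_force: 29.9
```

Call:
jog_arm([
  {"linear":[0,0,0.02],"roll":0,"jaw":0},
  {"linear":[0,0,0.02],"roll":0,"jaw":0},
  {"linear":[0,0,0],"roll":0,"jaw":0},
])

```text
time: 23.2
ee_pos: [0.5294, 0.02, 0.0523]
tcp_rot: [0.63, 0.777, -0.0, -0.0]
contact_force: [-0.2, 0.0, -3.0]
gripper_width: 0.0437
grip_force: 29.9
```

```bash
python3 - <<'E'
from h import *
delta(.5187,.0174,11.8)
E
```

```text
pos [0.5294 0.02   0.0523] ydeg 11.97 dx,dy units -0.008 -0.276 roll 0.03 j6 -0.19 F [-0.2  0.  -3. ]
```

Call:
jog_arm([
  {"linear":[0,0,0.02],"roll":0,"jaw":0},
  {"linear":[0,0,0.02],"roll":0,"jaw":0},
  {"linear":[0,0,0],"roll":0,"jaw":0},
])

```text
time: 23.58
ee_pos: [0.5294, 0.02, 0.0506]
tcp_rot: [0.63, 0.777, -0.0, -0.0]
contact_force: [0.2, -0.3, -3.1]
gripper_width: 0.0434
grip_force: 29.9
```

Call:
jog_arm([
  {"linear":[0,0,0.02],"roll":0,"jaw":0},
  {"linear":[0,0,0],"roll":0,"jaw":0},
])

```text
time: 23.82
ee_pos: [0.5294, 0.02, 0.0498]
tcp_rot: [0.63, 0.777, -0.0, -0.0]
contact_force: [-0.2, -0.5, -1.6]
gripper_width: 0.0438
grip_force: 29.9
```

Call:
jog_arm([
  {"linear":[0,0,0.02],"roll":0,"jaw":0},
  {"linear":[0,0,0],"roll":0,"jaw":0},
])

```text
time: 24.08
ee_pos: [0.5294, 0.02, 0.049]
tcp_rot: [0.63, 0.777, -0.0, -0.0]
contact_force: [-0.2, 0.6, -3.6]
gripper_width: 0.0439
grip_force: 29.9
```

Call:
jog_arm([
  {"linear":[0,0,0.012],"roll":0,"jaw":0},
  {"linear":[0,0,0],"roll":0,"jaw":0},
])

```text
time: 24.32
ee_pos: [0.5295, 0.02, 0.0486]
tcp_rot: [0.63, 0.777, 0.0, 0.0]
contact_force: [-0.2, 1.1, -3.2]
gripper_width: 0.0433
grip_force: 29.9
```

Call:
jog_arm([
  {"linear":[0,0,0.012],"roll":0,"jaw":0},
  {"linear":[0,0,0],"roll":0,"jaw":0},
])

```text
time: 24.58
ee_pos: [0.5295, 0.0201, 0.0485]
tcp_rot: [0.63, 0.777, 0.0, 0.0]
contact_force: [-2.3, 0.2, 3.5]
gripper_width: 0.0437
grip_force: 29.9
```

Call:
jog_arm([
  {"linear":[0,0,0.012],"roll":0,"jaw":0},
  {"linear":[0,0,0],"roll":0,"jaw":0},
])

```text
time: 24.82
ee_pos: [0.5295, 0.0201, 0.0485]
tcp_rot: [0.63, 0.777, 0.0, 0.0]
contact_force: [-4.1, -0.0, 10.2]
gripper_width: 0.0431
grip_force: 29.9
```

Board contact felt at TCP z = 48.5 mm, and it is stiff. I'll ease off and move down the slope.

Call:
jog_arm([
  {"linear":[0,0,-0.025],"roll":0,"jaw":0},
  {"linear":[0,0,0],"roll":0,"jaw":0},
  {"linear":[0,-0.05,0.008],"roll":0,"jaw":0},
  {"linear":[0,-0.05,0.008],"roll":0,"jaw":0},
  {"linear":[0,-0.05,0.008],"roll":0,"jaw":0},
  {"linear":[0,0,0],"roll":0,"jaw":0},
  {"linear":[0,0,0],"roll":0,"jaw":0},
])

```text
time: 25.7
ee_pos: [0.5231, 0.0187, 0.0475]
tcp_rot: [0.63, 0.777, -0.0, -0.0]
contact_force: [-0.8, -0.8, -1.6]
gripper_width: 0.0433
grip_force: 29.9
```

Call:
jog_arm([
  {"linear":[0,-0.025,0.004],"roll":0,"jaw":0},
  {"linear":[0,0,0],"roll":0,"jaw":0},
])

```text
time: 25.95
ee_pos: [0.5225, 0.0186, 0.0474]
tcp_rot: [0.63, 0.777, -0.0, -0.0]
contact_force: [0.7, 0.3, -2.4]
gripper_width: 0.0433
grip_force: 29.9
```

Call:
jog_arm([
  {"linear":[0,-0.025,0.004],"roll":0,"jaw":0},
  {"linear":[0,0,0],"roll":0,"jaw":0},
])

```text
time: 26.2
ee_pos: [0.5215, 0.0184, 0.0473]
tcp_rot: [0.63, 0.777, -0.0, -0.0]
contact_force: [-0.2, 0.4, -2.0]
gripper_width: 0.0438
grip_force: 29.9
```

Call:
jog_arm([
  {"linear":[0,-0.02,0.003],"roll":0,"jaw":0},
  {"linear":[0,0,0],"roll":0,"jaw":0},
])

```text
time: 26.45
ee_pos: [0.5207, 0.0182, 0.0472]
tcp_rot: [0.63, 0.777, -0.0, -0.0]
contact_force: [-0.8, -0.6, -2.9]
gripper_width: 0.0431
grip_force: 29.9
```

Call:
jog_arm([
  {"linear":[0,-0.015,0.002],"roll":0,"jaw":0},
  {"linear":[0,0,0],"roll":0,"jaw":0},
])

```text
time: 26.7
ee_pos: [0.5202, 0.0181, 0.0471]
tcp_rot: [0.63, 0.777, -0.0, -0.0]
contact_force: [-0.0, -0.0, -2.9]
gripper_width: 0.0438
grip_force: 29.9
```

Call:
jog_arm([
  {"linear":[0,-0.015,0.002],"roll":0,"jaw":0},
  {"linear":[0,0,0],"roll":0,"jaw":0},
])

```text
time: 26.95
ee_pos: [0.5196, 0.018, 0.0471]
tcp_rot: [0.63, 0.777, -0.0, -0.0]
contact_force: [0.0, -0.4, -2.4]
gripper_width: 0.0435
grip_force: 29.9
```

Call:
jog_arm([
  {"linear":[0,-0.015,0.002],"roll":0,"jaw":0},
  {"linear":[0,0,0],"roll":0,"jaw":0},
])

```text
time: 27.2
ee_pos: [0.5193, 0.0179, 0.0471]
tcp_rot: [0.63, 0.777, 0.0, 0.0]
contact_force: [0.8, -0.3, -1.7]
gripper_width: 0.0434
grip_force: 29.9
```

Call:
jog_arm([
  {"linear":[0,-0.015,0.002],"roll":0,"jaw":0},
  {"linear":[0,0,0],"roll":0,"jaw":0},
])

```text
time: 27.45
ee_pos: [0.519, 0.0177, 0.0472]
tcp_rot: [0.63, 0.777, 0.0, 0.0]
contact_force: [0.6, 1.4, -1.4]
gripper_width: 0.0437
grip_force: 29.9
```

Call:
jog_arm([
  {"linear":[0,-0.015,0.002],"roll":0,"jaw":0},
  {"linear":[0,0,0],"roll":0,"jaw":0},
])

```text
time: 27.7
ee_pos: [0.5188, 0.0177, 0.0472]
tcp_rot: [0.63, 0.777, 0.001, 0.001]
contact_force: [3.6, 1.0, 1.7]
gripper_width: 0.0438
grip_force: 29.9
```

The ramp is felt: +3.6 N uphill and about +4.7 N net upward. I hold, then settle along the ramp onto the board.

Call:
jog_arm([
  {"linear":[0,0,0],"roll":0,"jaw":0},
  {"linear":[0,0,0],"roll":0,"jaw":0},
  {"linear":[0,0,0],"roll":0,"jaw":0},
])

```text
time: 28.08
ee_pos: [0.5187, 0.0176, 0.0472]
tcp_rot: [0.63, 0.777, 0.001, 0.001]
contact_force: [4.5, 0.8, 3.1]
gripper_width: 0.0435
grip_force: 29.9
```

Call:
jog_arm([
  {"linear":[0,0.01,0.004],"roll":0,"jaw":0},
  {"linear":[0,0.005,0.002],"roll":0,"jaw":0},
  {"linear":[0,0,0],"roll":0,"jaw":0},
  {"linear":[0,0,0],"roll":0,"jaw":0},
])

```text
time: 28.58
ee_pos: [0.5188, 0.0177, 0.0471]
tcp_rot: [0.63, 0.777, 0.0, 0.0]
contact_force: [3.7, 0.2, 7.4]
gripper_width: 0.0434
grip_force: 29.9
```

Call:
jog_arm([
  {"linear":[0,0.004,-0.008],"roll":0,"jaw":0},
  {"linear":[0,0,0],"roll":0,"jaw":0},
  {"linear":[0,0,0],"roll":0,"jaw":0},
])

```text
time: 28.95
ee_pos: [0.5188, 0.0177, 0.0471]
tcp_rot: [0.63, 0.777, 0.0, 0.0]
contact_force: [3.2, 0.9, 5.7]
gripper_width: 0.0433
grip_force: 29.9
```

```bash
python3 - <<'E'
from h import *
for i in range(4):
    manip.camera('wrist'); s=manip.state();print(s['contact_force'].round(2),s['ee_pos'].round(5))
E
```

```text
[ 3.01 -0.46  5.8 ] [0.51875 0.01766 0.04709]
[2.75 0.92 5.39] [0.51877 0.01769 0.04712]
[ 3.2  -0.81  5.12] [0.51878 0.01766 0.04711]
[ 2.76 -0.03  5.73] [0.51879 0.01768 0.0471 ]
```

Call:
jog_arm([
  {"linear":[0,0.015,0.002],"roll":0,"jaw":0},
  {"linear":[0,0,0],"roll":0,"jaw":0},
  {"linear":[0,0,0],"roll":0,"jaw":0},
])

```text
time: 29.52
ee_pos: [0.5188, 0.0177, 0.0471]
tcp_rot: [0.629, 0.777, -0.0, -0.0]
contact_force: [2.0, -0.1, 9.4]
gripper_width: 0.0438
grip_force: 29.9
```

Call:
jog_arm([
  {"linear":[0,0.012,0],"roll":0,"jaw":0},
  {"linear":[0,0,0],"roll":0,"jaw":0},
  {"linear":[0,0,0],"roll":0,"jaw":0},
])

```text
time: 29.9
ee_pos: [0.5189, 0.0177, 0.0471]
tcp_rot: [0.629, 0.777, -0.001, -0.001]
contact_force: [0.3, -0.3, 10.2]
gripper_width: 0.0433
grip_force: 29.9
```

The pin is now seated on both board and ramp. I ease off the downforce, then release with a limited opening.

Call:
jog_arm([
  {"linear":[0,-0.004,-0.014],"roll":0,"jaw":0},
  {"linear":[0,0,0],"roll":0,"jaw":0},
  {"linear":[0,0,0],"roll":0,"jaw":0},
])

```text
time: 30.28
ee_pos: [0.5188, 0.0178, 0.0472]
tcp_rot: [0.629, 0.777, -0.001, -0.001]
contact_force: [0.6, -1.8, 4.1]
gripper_width: 0.0439
grip_force: 29.9
```

Call:
jog_arm([
  {"linear":[0,0,-0.005],"roll":0,"jaw":0},
  {"linear":[0,0,0],"roll":0,"jaw":0},
  {"linear":[0,0,0],"roll":0,"jaw":0},
])

```text
time: 30.65
ee_pos: [0.5188, 0.018, 0.0472]
tcp_rot: [0.63, 0.777, -0.0, -0.001]
contact_force: [-0.1, -0.1, -1.4]
gripper_width: 0.0434
grip_force: 29.9
```

Call:
jog_arm([
  {"linear":[0,0,0],"roll":0,"jaw":0.52},
  {"linear":[0,0,0],"roll":0,"jaw":0.54},
  {"linear":[0,0,0],"roll":0,"jaw":0.56},
  {"linear":[0,0,0],"roll":0,"jaw":0.6},
  {"linear":[0,0,0],"roll":0,"jaw":0.65},
  {"linear":[0,0,0],"roll":0,"jaw":0.68},
  {"linear":[0,0,0],"roll":0,"jaw":0.68},
  {"linear":[0,0,0],"roll":0,"jaw":0.68},
])

```text
time: 31.65
ee_pos: [0.5196, 0.018, 0.0476]
tcp_rot: [0.63, 0.777, 0.0, 0.0]
contact_force: [1.2, 0.1, -0.0]
gripper_width: 0.0595
grip_force: 0.0
```

```bash
python3 - <<'E'
from h import *
s=manip.state();print(s['contact_force'],s['gripper_width'])
w,a=wsnap('w9');c,s=snap('scene','sc9');c,d=snap('side','sd9')
b=lambda i:cv2.cvtColor(i,cv2.COLOR_RGB2BGR)
o=np.zeros((600,800,3),np.uint8);o[:300,:400]=cv2.resize(b(a),(400,300))
o[:300,400:]=cv2.resize(b(s)[150:270,180:340],(400,300));o[300:,:400]=cv2.resize(b(d)[150:270,200:360],(400,300))
cv2.imwrite('pics/m5.png',o)
E
```

```text
[ 1.1932086   0.10697387 -0.04648201] 0.059545758318655266
```

View pics/m5.png

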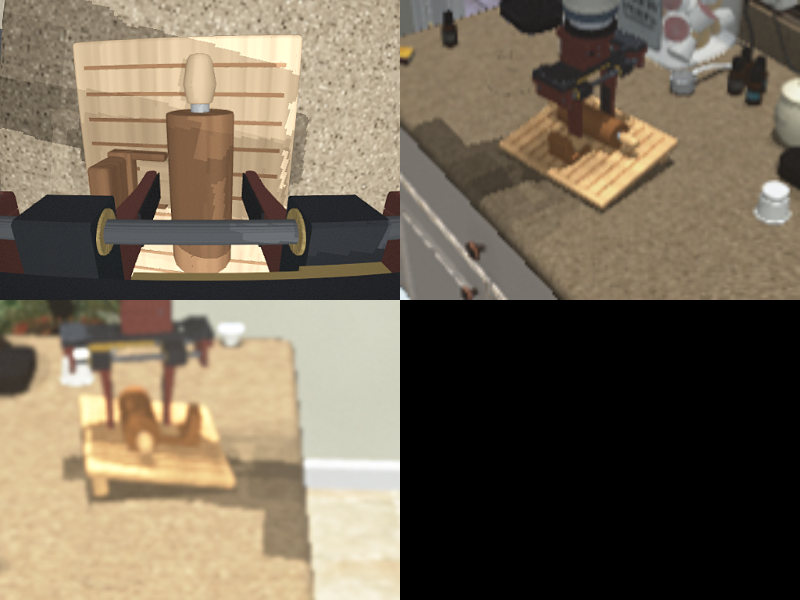

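The pin lies across the board against the ramp, with the fingers clear of it. I withdraw straight up and check that it stays put.

Call:
jog_arm([
  {"linear":[0,0,-0.3],"roll":0,"jaw":0.68},
  {"linear":[0,0,-0.6],"roll":0,"jaw":0.68},
  {"linear":[0,0,-0.8],"roll":0,"jaw":0.68},
  {"linear":[0,0,-0.9],"roll":0,"jaw":0.68},
  {"linear":[0,0,-0.9],"roll":0,"jaw":0.68},
  {"linear":[0,0,0],"roll":0,"jaw":0.68},
  {"linear":[0,0,0],"roll":0,"jaw":0.68},
])

```text
time: 32.67
ee_pos: [0.5191, 0.0179, 0.1875]
tcp_rot: [0.63, 0.777, -0.0, -0.0]
contact_force: [-0.7, 0.3, -0.7]
gripper_width: 0.0596
grip_force: 0.0
```

```bash
python3 - <<'E'
from h import *
_,a=snap('side','sd10');b=cv2.imread('pics/sd9.png');_,c=snap('side','sd11')
a=cv2.cvtColor(a,cv2.COLOR_RGB2BGR);c=cv2.cvtColor(c,cv2.COLOR_RGB2BGR)
f=lambda im:(lambda h:(h[...,0]<14)&(h[...,1]>130)&(h[...,2]>60))(cv2.cvtColor(im,cv2.COLOR_BGR2HSV))
for im in(b,a,c):
    m=f(im)[185:215,225:300];y,x=np.nonzero(m);print(len(x),x.mean()+225,y.mean()+185)
print(np.abs(a.astype(int)-c)[150:230,200:320].max())
print(manip.job_done())
E
```

```text
62 258.98387096774195 194.88709677419354
56 259.80357142857144 194.92857142857142
59 261.3050847457627 196.01694915254237
42
the job is handed in; nothing more can be done
None
```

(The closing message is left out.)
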